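# Layer a tasting plate in the sprung cheese case and hold its cover ajar

### The arm

A 6-joint arm with a two-finger parallel gripper is mounted at the origin on the work surface. World frame = base frame: x ahead of the robot, y to its left, z up, the work surface at z = 0. Lengths are in m, angles in degrees, forces in N, time in s.
With the tool pointing down it reaches from about 0.4 to 0.825 m from the base axis. Payload 7 kg.
Tool frame: the origin (TCP) lies between the finger pads; the fingertips stand 22 mm ahead of it and the grasp point (between the pads) lies 3 mm ahead of it; z points along the fingers, y is the line along which they close (so a half turn about z gives the same grasp; the last joint's range is limited). The gripper opens to 88 mm and grips with 3 to 60 N. Pads are 19 mm wide; open, the fingers measure 130 mm over their backs; the gripper's body (78 mm by 193 mm) begins 47 mm behind the grasp point.
Start: joints at [89.674, 20.546, 0.682, 0, -70.136, -16.507], TCP at [0.195, 0.646, 0.249] pointing down, gripper open.
Joint ranges: [-176.03, 176.03], [-82.01, 121.73], [-58.28, 71.71], [-173.87, 95.51], [-174.79, -0.11], [-173.66, 173.66]. Speed limits (degrees/s): [136.94, 136.94, 172.46, 180, 180, 180].

### API

Orientations are given as [roll, pitch, yaw] about the fixed x, y, z axes, in that order (R = Rz(yaw) Ry(pitch) Rx(roll)).
In Python, from plant import ctrl gives the robot as it stands.
- The arm moves only by the tool apply_moves, never from a script. Its argument "targets" is a list of rows, each an object with "travel": the shift along the tool's x, y, z in mm, a list of three; "roll": the turn about the tool's z in degrees; "jaw": the finger opening in mm, from 0 to 87.6. In form: [{"travel": [tx, ty, tz], "roll": roll, "jaw": jaw}, ...]. A call has 1 to 10 rows; each row shifts and turns the commanded pose from where the row before left it, along the tool's axes as they then stand; what a row does not reach is not made up. A row lasts 1/10 s, in which the tool goes at most 50 mm and 8.59 degrees, less where a joint would pass 70% of its speed; a pose out of reach is approached as far as the arm can. A call with a gripper value outside its range is refused whole. The fingers move at their own pace and stop on an object; the grip force is fixed at half the most. Time passes only in rows, so rows that do not move let the fingers close. It gives the time, the measured TCP pose, the force, the opening and the grip force at its end, in the units of the state.
- ctrl.get_obs(): the state, without advancing time (a new reading comes with each control period).
- ctrl.snapshot(name): name is "side" or "top" or "wrist"; returns the picture (480x640x3 uint8, red, green, blue); there is no depth.
- ctrl.calibration(name): a dict with "K" (3x3 intrinsics, pixels), "extrinsics" (4x4, takes a point from camera to world coordinates); the wrist camera has in their place "hand_eye" (4x4, takes a point from camera to tool coordinates, whose origin is the TCP and whose axes are the flange's). Camera axes: x right, y down, z forward; pixel columns grow to the right and rows downward; lengths in m; the calibration is good to about 2 mm. A picture is of the moment at which its call begins: read the wrist's pose just before it. calibration takes no time and is no camera call.
- ctrl.close_job(): hands the job in; it is judged then, once.
The state is a dict: "clock": time; "joint_pos": joint angles; "qvel": joint speeds; "tau": joint torques, N m; "tool_pos": TCP position; "orientation": TCP orientation; "force": force on the tool from outside, world axes, zero at the start; "moment": the same for the moment, N m; "opening": finger opening in m; "gripper_force": force on a finger pad.
Only numpy, scipy, OpenCV 4.12 (cv2) and the standard library are available. Lean on these libraries where they do the work, as an engineer would, in place of code of your own. Each camera call takes 0.05 s, during which the arm holds its last target. There are 200 camera calls.

### The job

Raise the case's sprung clear cover by its red handle past its balance point so that it stands open by itself, then lay the rye crispbread round in the middle of the plate in the case and the orange-rinded cheese round centred on top of it, setting both down rather than dropping them. Then ease the cover back by its handle to just below its balance point (never low over the food) and finish while still holding it there motionless by the handle, so that a colleague can slip in the tag. Leave the cheese wheel, the honey jar and the paper towels where they are.

Things in the scene. Friction and masses are not known exactly. Their poses are not given: they have to be found in the camera images.
- case: Tasting case: fixed wooden board 190 x 230 x 20 mm; origin at the centre of its underside, x axis towards its hinge side (away from the robot), y along the hinge, z up. Its clear cover (165 long x 200 wide x 70 mm high, 4 mm walls, dark frame, open underneath and at the hinge side, 0.81 kg with handle) stands on the board, hinged at the far edge.
- cover (a joint): Cover angle in rad: about 0 shut, grows opening upward, stop at 1.42. Sprung: balance point at 1.00 (57 deg). Above it the cover swings up to the stop by itself and stays; below it it sinks shut if let go. Handle force under 3 N, near balance under 1 N. Just below means 0.02 to 0.26 rad under balance: aim for 0.87. With food on the plate, going under 0.5 counts as low over the food.
- cover_hinge (a point): Middle of the hinge line, on the hinge axis (the case's y axis direction), 82.5 mm from the case's centre along its x, at the board's top (20 mm up); does not move.
- handle_mid (a point): Middle of the red round bar handle: 10 mm thick, 110 mm long (100 clear between its brackets), parallel to the hinge, 45 mm out from the cover's front wall. Cover shut: 210 mm from the hinge line towards the robot, 50 mm above it, 20 mm below the cover's top. It turns with the cover; the bar may turn between the fingers, so a gripper pointing down can hold it at any angle.
- plate: White round plate with a pale blue ring, 124 mm across, 8 mm thick, flat on top, fixed on the case's board near its middle under the cover; origin at the centre of its underside (its top is 8 mm higher).
- rye_center (a point): Centre (half-way up) of the loose brown rye crispbread round: disc 56 mm across, 10 mm thick, about 30 g, lying flat on the slate; z axis up.
- cheese_center (a point): Centre (half-way up) of the loose cheese round: orange rind, cream top, disc 56 mm across, 16 mm thick, about 45 g, lying flat on the slate; z axis up.
- rye: The rye crispbread round; origin at the centre of its underside.
- cheese: The cheese round; origin at the centre of its underside.
- handle: The cover's handle bar with its brackets, fixed to the cover; its origin lies on the hinge axis at the middle of the hinge.
- slate: Dark slate board 270 x 170 x 6 mm, fixed, on which the two rounds lie; origin at the centre of its underside, long side along its x.
- wheel: Bystander: loose brown cheese wheel, 110 mm across, 60 mm high; origin at the centre of its underside.
- honey: Bystander: loose honey jar, 60 mm across, 85 mm high; origin at the centre of its underside.
- towels: Bystander: loose upright roll of paper towels, 100 mm across, 220 mm high; origin at the centre of its underside.
Mind the look-alikes: they are no part of the job. What is shaped like the rye but pink or purple is not meant. Leave any pink look-alike of the cheese alone.

How it is judged (in metres and radians):
On the way, in this order (a step that is already met when the one before it is completed fails the run):
1. the cover stands open by itself, past its balance point (value of joint cover above 1.1 rad and contact force between the fingers and handle below 0.05 N), for 0.2 s.
2. the rye round lies released in the middle of the plate (horizontal distance between rye_center and plate below 0.012 m and z of rye_center in the frame of plate between 0.009 and 0.017 m and angle between rye_center's own z axis and vertical below 0.12 rad and contact force between the fingers and rye below 0.05 N), for 0.2 s.
3. the cheese round lies released, centred on the rye round (horizontal distance between rye_center and plate below 0.012 m and z of rye_center in the frame of plate between 0.009 and 0.017 m and angle between each of rye_center, cheese_center's own z axis and vertical below 0.12 rad and horizontal distance between cheese_center and rye_center below 0.012 m and horizontal distance between cheese_center and plate below 0.016 m and z of cheese_center in the frame of plate between 0.022 and 0.03 m and contact force between the fingers and cheese below 0.05 N), for 0.2 s.
At the end, for the whole second after the job is handed in: Rye flat within 12 mm of the plate's centre; cheese flat on it, within 12 mm of the rye's centre and 16 mm of the plate's; both released, at rest. Cover held by the handle, motionless (under 0.05 rad/s), at 0.74 to 0.98 rad, just below its balance point (1.00 rad) (all of step 3 and linear speed of each of rye, cheese below 0.02 m/s and contact force between the fingers and rye below 0.05 N and value of joint cover between 0.74 and 0.98 rad and velocity of joint cover between -0.05 and 0.05 rad/s and contact force between the fingers and handle above 0.15 N); the arm keeps its last pose, push and grip.
It fails at once if the cover comes down low over the layered food (below 0.5 rad with a round on the plate) (value of joint cover below 0.5 rad and distance between any of rye_center, cheese_center and plate below 0.05 m).
It fails at once if the rye round is dropped (falls freely faster than 0.6 m/s) (linear speed of rye above 0.6 m/s and contact force between the fingers and rye below 0.05 N).
It fails at once if the cheese round is dropped (falls freely faster than 0.6 m/s) (linear speed of cheese above 0.6 m/s and contact force between the fingers and cheese below 0.05 N).
It fails at once if the cheese wheel, the honey jar or the paper towels are moved more than 30 mm (distance of any of wheel, honey, towels from where it was at the start of the episode above 0.03 m).
It also fails if it takes over 72 s, if anything falls off the work surface, if the arm or the gripper's body presses on something with over 40 N, if the wrist force passes 120 N, or if a joint passes its speed limit or range.

## Working session

There is one attempt and no reset: what is moved stays moved. The work goes in short steps, Python scripts to look and compute and a tool call to move; the robot and the scene stay as the last step left them, time stands still between calls to the robot, and variables do not carry over. Pictures are saved under pics/ and viewed, at most 10 in all, crops included, and the job is handed in when it is done.

Besides the shell and the picture viewer there is one more tool, called as name([rows], argument=value, ...), one row to a line, values as JSON. apply_moves: Moves the arm, as the interface text tells. Its arguments: {"type":"object","properties":{"targets":{"type":"array","items":{"type":"object","properties":{"travel":{"type":"array","items":{"type":"number"}},"roll":{"type":"number"},"jaw":{"type":"number"}}}}},"required":["targets"]}

```bash
mkdir -p pics; ls
python3 - <<'E'
from plant import ctrl
import cv2,numpy as np
o=ctrl.get_obs(); print(o)
for n in("top","side"):
    im=ctrl.snapshot(n); cv2.imwrite(f"pics/{n}0.png",im[...,::-1]); c=ctrl.calibration(n); print(n,np.round(c["K"],1).tolist(),np.round(c["extrinsics"],3).tolist())
print(np.round(ctrl.calibration("wrist")["hand_eye"],3).tolist())
E
```

```text
pics
{'clock': 0.0, 'joint_pos': array([ 8.96735484e+01,  2.05899867e+01,  6.33160821e-01, -2.06199273e-02,
       -7.01350501e+01, -1.65054699e+01]), 'qvel': array([-0.05906769, -0.03557718,  0.02960407, -0.0041158 , -0.05015501,
        0.02986193]), 'tau': array([ 6.80249996e-04, -5.82713342e+01,  2.93061697e+01,  6.99723691e+00,
        7.02699821e-03, -1.52410912e-04]), 'tool_pos': array([0.19536123, 0.64563328, 0.24763277]), 'orientation': array([ 1.79906402e+02, -7.51989236e-03, -1.68389377e+01]), 'force': array([-0.26630655,  0.17922547,  0.04724803]), 'moment': array([ 0.02827871,  0.05067579, -0.00115324]), 'gripper_force': 0.0, 'opening': 0.08731234868620331}
top [[584.1, 0.0, 309.2], [0.0, 584.1, 238.0], [0.0, 0.0, 1.0]] [[0.015, -0.993, 0.12, 0.359], [-1.0, -0.016, -0.01, -0.013], [0.012, -0.12, -0.993, 1.392], [0.0, 0.0, 0.0, 1.0]]
side [[496.4, 0.0, 315.3], [0.0, 496.4, 235.8], [0.0, 0.0, 1.0]] [[0.803, -0.458, 0.382, 0.042], [-0.596, -0.605, 0.528, -0.703], [-0.01, -0.652, -0.758, 1.069], [0.0, 0.0, 0.0, 1.0]]
[[-0.0, -0.97, -0.244, 0.066], [1.0, -0.0, -0.0, 0.0], [0.0, -0.244, 0.97, -0.137], [0.0, 0.0, 0.0, 1.0]]
```

View pics/top0.png

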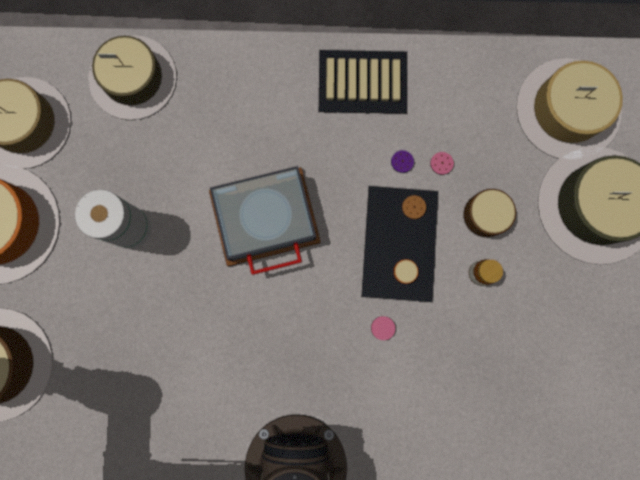

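View pics/side0.png

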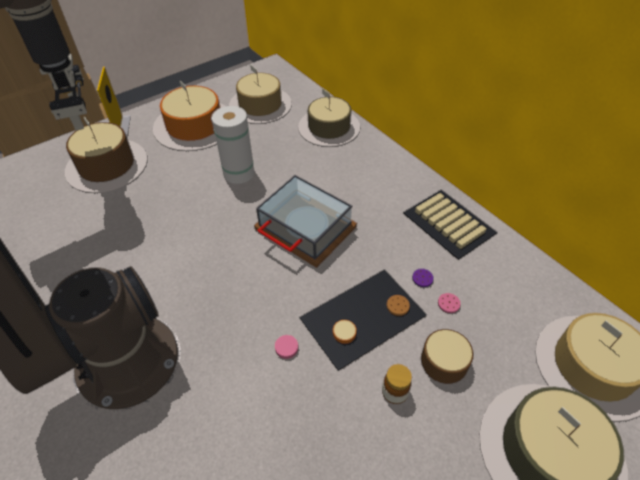

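Top view: the base is at (296,465), the case at (265,215) with its red handle at (275,262), and the slate at (400,245). Brown disc candidates are (414,207) brown on the slate, (402,161) purple and (442,163) pink dotted. Only the one at (414,207) is brown and on the slate, so it is the rye. Cheese candidates are (406,271), cream with an orange rim on the slate, and (383,328) pink; the first fits. I'll measure these and confirm in a crop.

```bash
cat > h.py <<'E'
import numpy as np,cv2
from plant import ctrl
from scipy.spatial.transform import Rotation as R
def camT(n,o=None):
    c=ctrl.calibration(n)
    if n!="wrist": return np.array(c["K"]),np.array(c["extrinsics"])
    T=np.eye(4);T[:3,:3]=R.from_euler("xyz",o["orientation"],degrees=True).as_matrix();T[:3,3]=o["tool_pos"]
    return np.array(c["K"]),T@np.array(c["hand_eye"])
def ray(K,T,uv):
    d=T[:3,:3]@np.linalg.inv(K)@np.array([uv[0],uv[1],1.]); return T[:3,3],d
def onz(K,T,uv,z):
    p,d=ray(K,T,uv); return p+d*(z-p[2])/d[2]
def proj(K,T,P):
    q=np.linalg.inv(T)@np.append(P,1); q=K@q[:3]; return q[:2]/q[2]
def two(r1,r2):
    (a,d),(b,e)=r1,r2; d=d/np.linalg.norm(d);e=e/np.linalg.norm(e)
    s=np.linalg.lstsq(np.c_[d,-e],b-a,rcond=None)[0]; p=a+s[0]*d;q=b+s[1]*e
    return (p+q)/2,np.linalg.norm(p-q)
def blobs(im,lo,hi,roi=None,amin=30):
    m=cv2.inRange(cv2.cvtColor(im,cv2.COLOR_RGB2HSV),np.array(lo),np.array(hi))
    if roi: 
        k=np.zeros_like(m);x0,y0,x1,y1=roi;k[y0:y1,x0:x1]=255;m&=k
    n,l,s,c=cv2.connectedComponentsWithStats(m)
    return [(s[i,4],c[i].round(1),s[i,:4].tolist(),l==i) for i in range(1,n) if s[i,4]>=amin]
E
cat > m1.py <<'E'
from h import *
I={n:cv2.imread(f"pics/{n}0.png")[...,::-1].copy() for n in("top","side")}
C={n:camT(n) for n in I}
hsv=cv2.cvtColor(I["top"],cv2.COLOR_RGB2HSV)
for n,p in dict(rye=(414,212),cheese=(406,271),plate=(265,215),plateedge=(240,215),cov=(230,240),red=(275,268)).items(): print(n,hsv[p[1],p[0]])
roi={"top":{"rye":(400,193,430,222),"cheese":(390,256,422,288)},"side":{"rye":(384,292,412,317),"cheese":(330,316,360,346)}}
for k,z in(("rye",.011),("cheese",.016)):
    cs={}
    for n in I:
        b=max(blobs(I[n],(3,70,50),(30,255,255),roi[n][k]) ,key=lambda b:b[0])
        (c,r)=cv2.minEnclosingCircle(np.argwhere(b[3])[:,::-1].astype(np.float32)); cs[n]=c
        print(k,n,b[:3],np.round(c,1),round(r,1),onz(*C[n],c,z).round(4), onz(*C[n],b[1],z).round(4))
    print("tri",two(ray(*C["top"],cs["top"]),ray(*C["side"],cs["side"])))
for n,r in(("top",(200,150,340,290)),("side",(240,180,370,270))):
    for b in blobs(I[n],(0,150,80),(4,255,255),r)+blobs(I[n],(175,150,80),(180,255,255),r):
        pts=np.argwhere(b[3])[:,::-1]; print("red",n,b[:3],cv2.minAreaRect(pts.astype(np.float32)))
cv2.imwrite("pics/c1.png",np.hstack([cv2.resize(I["top"][140:350,360:520],None,fx=2.5,fy=2.5,interpolation=2),cv2.resize(I["top"][150:290,200:340],(400,525),interpolation=2)])[...,::-1])
E
python3 m1.py
```

```text
rye [ 14 156 129]
cheese [ 23  71 177]
plate [ 96  26 140]
plateedge [ 99  26 137]
cov [ 80   7 114]
red [  2 157 125]
rye top (np.int32(492), array([413.7, 206.7]), [402, 195, 25, 25]) [413.7 206.6] 12.6 [ 0.6063 -0.2765  0.011 ] [ 0.606  -0.2766  0.011 ]
rye side (np.int32(419), array([397.7, 304.7]), [386, 294, 24, 22]) [397.7 304.6] 12.1 [ 0.6045 -0.2741  0.011 ] [ 0.6043 -0.2742  0.011 ]
tri (array([ 0.6047223 , -0.27541193,  0.01305123]), np.float64(0.0026833495002819958))
cheese top (np.int32(524), array([405.4, 271. ]), [393, 259, 26, 26]) [405.5 271. ] 13.1 [ 0.4508 -0.2552  0.016 ] [ 0.4508 -0.2549  0.016 ]
cheese side (np.int32(504), array([344., 331.]), [332, 319, 25, 25]) [344.  330.9] 12.7 [ 0.4484 -0.2536  0.016 ] [ 0.4482 -0.2538  0.016 ]
tri (array([ 0.44949357, -0.2543713 ,  0.01657031]), np.float64(0.0028504770688962144))
red top (np.int32(267), array([274.3, 262. ]), [247, 243, 54, 31]) ((273.6780700683594, 258.6141052246094), (19.70819854736328, 52.87816619873047), 75.67728424072266)
red side (np.int32(232), array([277.5, 238.1]), [257, 221, 45, 31]) ((278.808837890625, 235.4853057861328), (43.046146392822266, 15.777871131896973), 30.963756561279297)
```

View pics/c1.png

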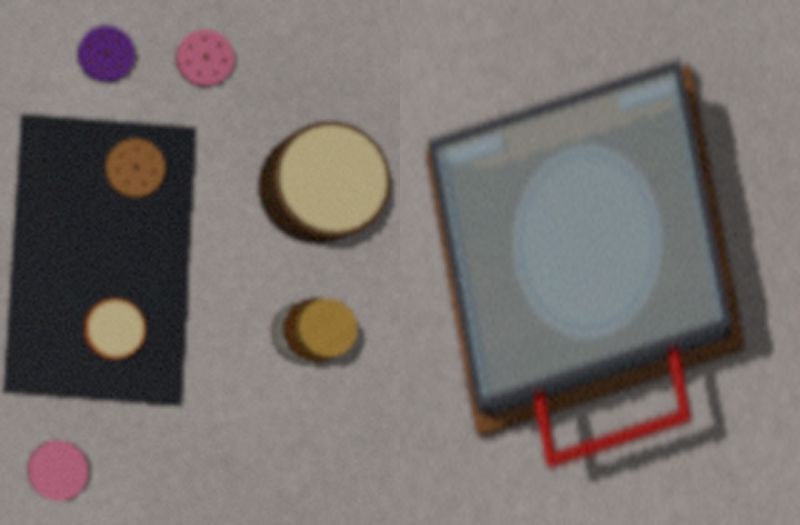

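The crop confirms it: the rye is the brown disc on the slate and the cheese is the cream disc with the orange rim. The purple and pink discs lie off the slate. In the right panel the handle bar runs from (252.5,273.2) to (300.5,260.4), and the plate centre is near (265.5,214).

```bash
cat > m2.py <<'E'
from h import *
I=cv2.imread("pics/top0.png")[...,::-1].copy();C=camT("top")
a=onz(*C,(252.7,272.8),.07);b=onz(*C,(300.2,260.2),.07);m=(a+b)/2;d=(a-b)/np.linalg.norm(a-b)
print("bar",a,b,np.linalg.norm(a-b),"mid",m,"yaw",np.degrees(np.arctan2(-d[0],d[1])))
bl=[x for x in blobs(I,(90,20,100),(112,60,255),(232,185,298,243),300)]
for x in bl:
    c=max(cv2.findContours(x[3].astype(np.uint8),0,1)[0],key=len);e=cv2.fitEllipse(cv2.convexHull(c));print(x[:3],e,onz(*C,e[0],.028))
p=onz(*C,(265.5,214),.028);print("plate",p); v=p-m; print(np.linalg.norm(v[:2]),np.degrees(np.arctan2(v[1],v[0])))
# side check of the handle
K=camT("side");print("side proj a,m,b",proj(*K,a),proj(*K,m),proj(*K,b))
# honey, towel, wheel rough
for n,uv,z in(("towel",(100,214),.22),("honey",(490,271),.085),("wheel",(492,213),.06)):print(n,onz(*C,uv,z).round(3))
E
python3 m2.py
```

```text
bar [0.4377727 0.1005779 0.07     ] [ 0.46802301 -0.00634754  0.07      ] 0.11112213783573333 mid [0.45289785 0.04711518 0.07      ] yaw 15.796754189465616
(np.int32(2127), array([265.3, 214. ]), [240, 188, 52, 53]) ((265.2850036621094, 214.00685119628906), (51.916908264160156, 52.34040069580078), 38.214752197265625) [0.57959683 0.07813761 0.028     ]
plate [0.57962164 0.07763056 0.028     ]
0.13034609925330348 13.539188716977112
side proj a,m,b [258.94484995 229.68676045] [274.65143319 239.21216711] [290.90552686 249.06961667]
towel [0.543 0.399 0.22 ]
honey [ 0.449 -0.433  0.085]
wheel [ 0.586 -0.449  0.06 ]
```

apply_moves([
  {"travel": [30,35.6,0],"roll": 0,"jaw": 34},
  {"travel": [30,35.6,0],"roll": 0,"jaw": 34},
  {"travel": [30,35.6,0],"roll": 0,"jaw": 34},
  {"travel": [30,35.6,0],"roll": 0,"jaw": 34},
  {"travel": [30,35.6,0],"roll": 0,"jaw": 34},
  {"travel": [30,35.6,0],"roll": 0,"jaw": 34},
  {"travel": [30,35.6,0],"roll": 0,"jaw": 34},
  {"travel": [30,35.6,0],"roll": 0,"jaw": 34},
  {"travel": [30,35.6,0],"roll": 0,"jaw": 34},
  {"travel": [30,35.6,0],"roll": 0,"jaw": 34},
])

```text
clock: 1.1
tool_pos: [0.3796, 0.2165, 0.2486]
orientation: [-180.0, 0.0, -16.8]
force: [0.6, 0.9, -0.6]
opening: 0.0341
gripper_force: 0.0
```

apply_moves([
  {"travel": [30,35.6,0],"roll": 0,"jaw": 34},
  {"travel": [30,35.6,0],"roll": 0,"jaw": 34},
  {"travel": [30,35.6,0],"roll": 8.3,"jaw": 34},
  {"travel": [0,0,0],"roll": 8.3,"jaw": 34},
  {"travel": [0,0,0],"roll": 8.3,"jaw": 34},
  {"travel": [0,0,0],"roll": 8.3,"jaw": 34},
  {"travel": [0,0,0],"roll": 8.3,"jaw": 34},
  {"travel": [0,0,0],"roll": 8.3,"jaw": 34},
  {"travel": [0,0,0],"roll": 8.3,"jaw": 34},
  {"travel": [0,0,0],"roll": 0,"jaw": 34},
])

```text
clock: 2.1
tool_pos: [0.4345, 0.09, 0.2483]
orientation: [180.0, -0.0, -75.1]
force: [1.0, 0.5, -0.4]
opening: 0.0343
gripper_force: 0.0
```

```bash
cat > m3.py <<'E'
from h import *
o=ctrl.get_obs();I=ctrl.snapshot("wrist");cv2.imwrite("pics/w1.png",I[...,::-1]);C=camT("wrist",o)
print(o["tool_pos"],o["orientation"],[proj(*C,p).round(0) for p in([.4378,.1006,.07],[.468,-.0063,.07])])
for lo,hi in(((0,150,60),(5,255,255)),((174,150,60),(180,255,255))):
    for b in blobs(I,lo,hi,amin=300):
        r=cv2.minAreaRect(np.argwhere(b[3])[:,::-1].astype(np.float32));print(b[:3],r)
E
python3 m3.py
```

```text
[0.43451193 0.09000171 0.24833722] [ 1.79970745e+02 -4.99623381e-04 -7.50699167e+01] [array([313., 235.]), array([310., 112.])]
(np.int32(1934), array([298.2, 172.2]), [259, 111, 56, 132]) ((287.10540771484375, 176.298095703125), (131.2692108154297, 54.009254455566406), 88.9583740234375)
```

View pics/w1.png

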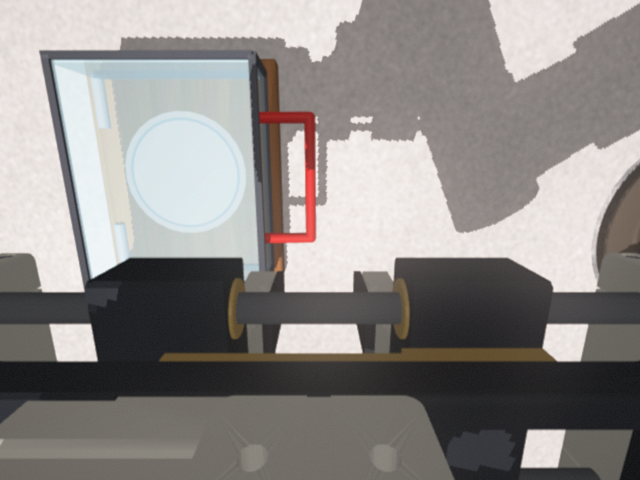

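The wrist view shows the red bar vertical in the picture at column 311, rows 113 to 242, and the plate centred near (185,171). Next I'll compute both positions.

```bash
cat > m4.py <<'E'
from h import *
o=ctrl.get_obs();C=camT("wrist",o);I=cv2.imread("pics/w1.png")[...,::-1].copy()
m=[b for b in blobs(I,(0,150,60),(5,255,255),amin=300)][0][3]
for r in(125,150,175,200,225): c=np.where(m[r])[0];print(r,c.min(),c.max())
a=onz(*C,(310.3,115),.07);b=onz(*C,(311.3,239.5),.07);print(a,b,np.linalg.norm(a-b),"mid",(a+b)/2)
print("plate",onz(*C,(185.5,171.5),.028))
g=(a+b)/2-o["tool_pos"];y=np.radians(o["orientation"][2]);c,s=np.cos(y),np.sin(y);print("travel",1e3*np.array([c*g[0]+s*g[1],s*g[0]-c*g[1],-g[2]]))
E
python3 m4.py
```

```text
125 305 313
150 306 313
175 306 314
200 306 314
225 307 314
[ 0.46778836 -0.00341801  0.07      ] [0.4378479  0.10548523 0.07      ] 0.11294399498877743 mid [0.45281813 0.05103361 0.07      ]
plate [0.58055484 0.07998665 0.028     ]
travel [ 42.44024007  -7.35076916 178.37054899]
```

apply_moves([
  {"travel": [42,-5.5,0],"roll": 0,"jaw": 34},
  {"travel": [0,0,35],"roll": 0,"jaw": 34},
  {"travel": [0,0,35],"roll": 0,"jaw": 34},
  {"travel": [0,0,30],"roll": 0,"jaw": 34},
  {"travel": [0,0,25],"roll": 0,"jaw": 34},
  {"travel": [0,0,25],"roll": 0,"jaw": 34},
  {"travel": [0,0,15],"roll": 0,"jaw": 34},
  {"travel": [0,0,10],"roll": 0,"jaw": 34},
  {"travel": [0,0,0],"roll": 0,"jaw": 34},
])

```text
clock: 3.05
tool_pos: [0.4503, 0.0507, 0.0725]
orientation: [179.9, -0.0, -74.8]
force: [0.7, -0.6, 1.3]
opening: 0.0341
gripper_force: 0.0
```

apply_moves([
  {"travel": [0,0,0],"roll": 0,"jaw": 4},
  {"travel": [0,0,0],"roll": 0,"jaw": 4},
  {"travel": [0,0,0],"roll": 0,"jaw": 4},
  {"travel": [0,0,0],"roll": 0,"jaw": 4},
])

```text
clock: 3.45
tool_pos: [0.4527, 0.0517, 0.0746]
orientation: [-179.8, 0.0, -74.9]
force: [3.1, -1.8, -1.5]
opening: 0.0089
gripper_force: 30.0
```

```bash
python3 -c "
import numpy as np
p=np.radians(13.4+4*np.arange(21));d=np.diff(215.9*np.c_[np.cos(p),-np.sin(p)],axis=0);print(d.round(1).tolist())"
```

```text
[[-4.0, -14.5], [-5.0, -14.2], [-6.0, -13.8], [-6.9, -13.4], [-7.9, -12.9], [-8.7, -12.3], [-9.6, -11.6], [-10.4, -10.9], [-11.1, -10.2], [-11.8, -9.4], [-12.4, -8.6], [-13.0, -7.7], [-13.5, -6.7], [-13.9, -5.8], [-14.3, -4.8], [-14.6, -3.8], [-14.8, -2.8], [-15.0, -1.7], [-15.1, -0.7], [-15.1, 0.4]]
```

apply_moves([
  {"travel": [0,-5.5,-14.5],"roll": 0,"jaw": 4},
  {"travel": [0,-6,-14.2],"roll": 0,"jaw": 4},
  {"travel": [0,-6,-13.8],"roll": 0,"jaw": 4},
  {"travel": [0,-6.9,-13.4],"roll": 0,"jaw": 4},
  {"travel": [0,-7.9,-12.9],"roll": 0,"jaw": 4},
  {"travel": [0,-8.7,-12.3],"roll": 0,"jaw": 4},
  {"travel": [0,-9.6,-11.6],"roll": 0,"jaw": 4},
  {"travel": [0,-10.4,-10.9],"roll": 0,"jaw": 4},
  {"travel": [0,-11.1,-10.2],"roll": 0,"jaw": 4},
  {"travel": [0,-11.8,-9.4],"roll": 0,"jaw": 4},
])

```text
clock: 4.45
tool_pos: [0.5262, 0.071, 0.1977]
orientation: [179.4, -0.0, -75.0]
force: [-26.5, 0.3, 24.4]
opening: 0.0088
gripper_force: 30.0
```

apply_moves([
  {"travel": [0,-10,-11],"roll": 0,"jaw": 4},
  {"travel": [0,-11.5,-9.5],"roll": 0,"jaw": 4},
  {"travel": [0,-13.5,-6.7],"roll": 0,"jaw": 4},
  {"travel": [0,-13.9,-5.8],"roll": 0,"jaw": 4},
])

```text
clock: 4.85
tool_pos: [0.5788, 0.0851, 0.2306]
orientation: [179.9, -0.0, -74.9]
force: [-1.5, -1.5, -0.5]
opening: 0.009
gripper_force: 30.0
```

apply_moves([
  {"travel": [0,-14.3,-4.8],"roll": 0,"jaw": 4},
  {"travel": [0,-14.6,-3.8],"roll": 0,"jaw": 4},
  {"travel": [0,-14.8,-2.8],"roll": 0,"jaw": 4},
  {"travel": [0,-15,-1.7],"roll": 0,"jaw": 4},
  {"travel": [0,-15.1,-0.7],"roll": 0,"jaw": 4},
])

```text
clock: 5.35
tool_pos: [0.6509, 0.1047, 0.2444]
orientation: [-180.0, -0.0, -74.9]
force: [0.0, 0.6, 2.2]
opening: 0.0089
gripper_force: 30.0
```

apply_moves([
  {"travel": [0,-13,0],"roll": 0,"jaw": 4},
  {"travel": [0,-4,0],"roll": 0,"jaw": 30},
  {"travel": [0,0,0],"roll": 0,"jaw": 60},
  {"travel": [0,0,-5],"roll": 0,"jaw": 60},
  {"travel": [0,0,-15],"roll": 0,"jaw": 60},
  {"travel": [0,0,-30],"roll": 0,"jaw": 60},
  {"travel": [0,0,-30],"roll": 0,"jaw": 80},
  {"travel": [0,0,0],"roll": 0,"jaw": 80},
  {"travel": [0,0,0],"roll": 0,"jaw": 80},
])

```text
clock: 6.25
tool_pos: [0.6664, 0.1092, 0.325]
orientation: [-179.9, 0.0, -74.9]
force: [-0.7, -0.7, -0.5]
opening: 0.0672
gripper_force: 0.0
```

```bash
cat > m5.py <<'E'
from h import *
o=ctrl.get_obs();print(o["tool_pos"],o["orientation"],o["joint_pos"].round(1),o["opening"])
I={}
for n in("top","side"): I[n]=ctrl.snapshot(n);cv2.imwrite(f"pics/{n}1.png",I[n][...,::-1])
cv2.imwrite("pics/c2.png",np.hstack([cv2.resize(I["top"][140:300,190:350],(400,400)),cv2.resize(I["side"][100:280,220:400],(400,400))])[...,::-1])
E
python3 m5.py
```

```text
[0.6663969  0.10918126 0.32504931] [-1.79885343e+02  4.19656954e-02 -7.49266847e+01] [ 25.8  18.6   7.6  -0.  -78.9 -10.7] 0.06719067951607054
```

View pics/c2.png

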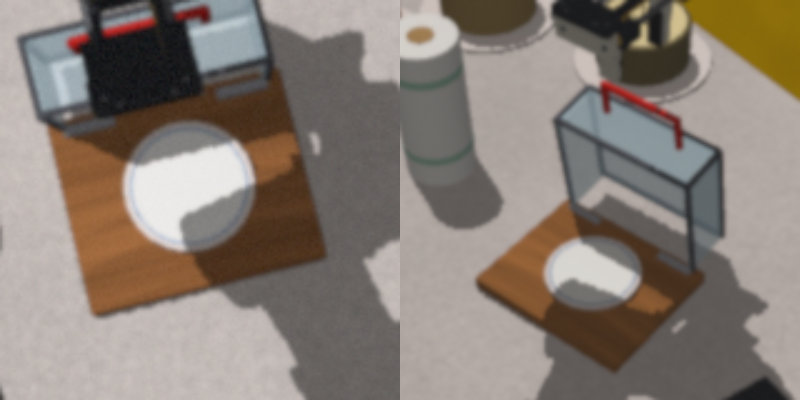

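The crop shows the cover standing open near its stop and the plate clear at about (266,215) in the top picture. Now I'll go to the rye.

apply_moves([
  {"travel": [39.5,17.7,0],"roll": 0,"jaw": 80},
  {"travel": [39.5,17.7,0],"roll": 0,"jaw": 80},
  {"travel": [39.5,17.7,0],"roll": 0,"jaw": 80},
  {"travel": [39.5,17.7,0],"roll": 0,"jaw": 80},
  {"travel": [39.5,17.7,0],"roll": 0,"jaw": 80},
  {"travel": [39.5,17.7,0],"roll": 0,"jaw": 80},
  {"travel": [39.5,17.7,0],"roll": 0,"jaw": 80},
  {"travel": [39.5,17.7,0],"roll": 0,"jaw": 80},
  {"travel": [39.5,17.7,0],"roll": 0,"jaw": 80},
  {"travel": [0,0,40],"roll": 8.2,"jaw": 80},
])

```text
clock: 7.35
tool_pos: [0.6061, -0.281, 0.2874]
orientation: [-179.6, -0.3, -83.3]
force: [0.4, 0.8, 0.1]
opening: 0.0801
gripper_force: 0.0
```

apply_moves([
  {"travel": [0,0,30],"roll": 8.2,"jaw": 80},
  {"travel": [0,0,30],"roll": 8.2,"jaw": 80},
  {"travel": [0,0,25],"roll": 8.2,"jaw": 80},
  {"travel": [0,0,0],"roll": 8.2,"jaw": 80},
  {"travel": [0,0,0],"roll": 8.2,"jaw": 80},
  {"travel": [0,0,0],"roll": 8.2,"jaw": 80},
  {"travel": [0,0,0],"roll": 8.2,"jaw": 80},
  {"travel": [0,0,0],"roll": 8.2,"jaw": 80},
  {"travel": [0,0,0],"roll": 8.2,"jaw": 80},
  {"travel": [0,0,0],"roll": 8.2,"jaw": 80},
])

```text
clock: 8.35
tool_pos: [0.6046, -0.2753, 0.1974]
orientation: [179.9, -0.1, -165.5]
force: [0.6, -0.4, 0.3]
opening: 0.0801
gripper_force: 0.0
```

```bash
cat > m6.py <<'E'
from h import *
o=ctrl.get_obs();I=ctrl.snapshot("wrist");cv2.imwrite("pics/w2.png",I[...,::-1]);C=camT("wrist",o)
y=np.radians(o["orientation"][2]);c,s=np.cos(y),np.sin(y)
print(o["clock"],o["tool_pos"],o["orientation"],[(n,proj(*C,p).round(0)) for n,p in(("rye",[.605,-.2755,.016]),("cheese",[.4497,-.2545,.022]))])
for b in blobs(I,(3,70,40),(30,255,255),amin=700):
    (u,r)=cv2.minEnclosingCircle(np.argwhere(b[3])[:,::-1].astype(np.float32)); P=onz(*C,b[1],.013);g=P-o["tool_pos"]
    print(b[:3],np.round(u,1),round(r,1),P.round(4),"travel",(1e3*np.array([c*g[0]+s*g[1],s*g[0]-c*g[1],-g[2]])).round(1))
E
python3 m6.py
```

```text
8.35 [ 0.60458943 -0.27530674  0.1973733 ] [ 1.79938693e+02 -1.14609418e-01 -1.65475748e+02] [('rye', array([318., 224.])), ('cheese', array([389.,  56.]))]
(np.int32(1255), array([171.3,   9.5]), [134, 0, 71, 25]) [169.   1.] 35.0 [ 0.4588 -0.4402  0.013 ] travel [ 182.5 -123.   184.4]
(np.int32(1385), array([388.1,  61.6]), [357, 21, 73, 78]) [392.4  59.5] 38.9 [ 0.4513 -0.2528  0.013 ] travel [142.8  60.2 184.4]
(np.int32(7800), array([130.1, 160. ]), [45, 91, 160, 136]) [125. 155.] 81.7 [ 0.5903 -0.459   0.013 ] travel [  59.9 -174.2  184.4]
(np.int32(2715), array([320.6, 224.7]), [291, 196, 60, 59]) [320.6 224.8] 29.6 [ 0.6052 -0.2731  0.013 ] travel [ -1.2   2.  184.4]
(np.int32(4880), array([598.4, 227. ]), [554, 196, 86, 66]) [596.5 226.5] 52.3 [ 0.5399 -0.0113  0.013 ] travel [ -3.6 271.8 184.4]
(np.int32(1118), array([140.3, 308.5]), [127, 277, 34, 63]) [142.5 308. ] 31.7 [ 0.7372 -0.4311  0.013 ] travel [ -89.4 -184.   184.4]
(np.int32(1036), array([496.6, 309.3]), [478, 278, 32, 62]) [492.1 309. ] 31.0 [ 0.646  -0.0744  0.013 ] travel [-90.5 184.1 184.4]
(np.int32(3776), array([484.3, 355.7]), [268, 347, 372, 15]) [453.5 354. ] 185.6 [ 0.7    -0.0668  0.013 ] travel [-144.7  177.9  184.4]
```

apply_moves([
  {"travel": [-1,1.5,40],"roll": 0,"jaw": 80},
  {"travel": [0,0,40],"roll": 0,"jaw": 80},
  {"travel": [0,0,35],"roll": 0,"jaw": 80},
  {"travel": [0,0,25],"roll": 0,"jaw": 80},
  {"travel": [0,0,15],"roll": 0,"jaw": 80},
  {"travel": [0,0,8],"roll": 0,"jaw": 80},
  {"travel": [0,0,0],"roll": 0,"jaw": 80},
  {"travel": [0,0,0],"roll": 0,"jaw": 80},
])

```text
clock: 9.2
tool_pos: [0.6068, -0.274, 0.0367]
orientation: [-180.0, 0.1, -165.1]
force: [0.7, -0.2, 1.4]
opening: 0.0804
gripper_force: 0.0
```

apply_moves([
  {"travel": [0,0,6],"roll": 0,"jaw": 80},
  {"travel": [0,0,0],"roll": 0,"jaw": 70},
  {"travel": [0,0,0],"roll": 0,"jaw": 60},
  {"travel": [0,0,0],"roll": 0,"jaw": 50},
  {"travel": [0,0,0],"roll": 0,"jaw": 50},
  {"travel": [0,0,0],"roll": 0,"jaw": 50},
])

```text
clock: 9.8
tool_pos: [0.6062, -0.2739, 0.0299]
orientation: [-180.0, 0.0, -165.1]
force: [-0.6, 0.0, 2.2]
opening: 0.0549
gripper_force: 30.0
```

apply_moves([
  {"travel": [0,0,-10],"roll": 0,"jaw": 50},
  {"travel": [0,0,-35],"roll": 0,"jaw": 50},
  {"travel": [0,0,-35],"roll": 0,"jaw": 50},
  {"travel": [0,0,-35],"roll": 0,"jaw": 50},
  {"travel": [0,0,-35],"roll": 0,"jaw": 50},
  {"travel": [0,34.8,0],"roll": 0,"jaw": 50},
  {"travel": [0,34.8,0],"roll": 0,"jaw": 50},
  {"travel": [0,34.8,0],"roll": 0,"jaw": 50},
  {"travel": [0,34.8,0],"roll": 0,"jaw": 50},
  {"travel": [0,34.8,0],"roll": 0,"jaw": 50},
])

```text
clock: 10.8
tool_pos: [0.5609, -0.1045, 0.1804]
orientation: [-180.0, 0.0, -165.1]
force: [0.2, -0.3, 0.4]
opening: 0.0552
gripper_force: 30.0
```

apply_moves([
  {"travel": [0,34.8,0],"roll": 0,"jaw": 50},
  {"travel": [0,34.8,0],"roll": 0,"jaw": 50},
  {"travel": [0,34.8,0],"roll": 0,"jaw": 50},
  {"travel": [0,34.8,0],"roll": 0,"jaw": 50},
  {"travel": [0,34.8,0],"roll": 0,"jaw": 50},
  {"travel": [-15,0,0],"roll": 0,"jaw": 50},
  {"travel": [0,0,0],"roll": 0,"jaw": 50},
  {"travel": [0,0,0],"roll": 0,"jaw": 50},
])

```text
clock: 11.6
tool_pos: [0.5311, 0.0663, 0.1798]
orientation: [180.0, -0.0, -165.1]
force: [-0.4, -0.2, -0.5]
opening: 0.0548
gripper_force: 30.0
```

```bash
cat > m7.py <<'E'
from h import *
import sys
o=ctrl.get_obs();I=ctrl.snapshot("wrist");cv2.imwrite("pics/%s.png"%sys.argv[1],I[...,::-1]);C=camT("wrist",o)
y=np.radians(o["orientation"][2]);c,s=np.cos(y),np.sin(y)
uv=proj(*C,[.580,.079,.028]);print(o["clock"],o["tool_pos"],o["orientation"],o["opening"],uv)
print("rye/grasp px",proj(*C,o["tool_pos"]-[0,0,.015]))
E
python3 m7.py w3
```

```text
11.6 [0.53106532 0.06629833 0.1798115 ] [ 1.79995961e+02 -4.87149801e-03 -1.65131067e+02] 0.054827671761150366 [318.44318939 284.71774114]
rye/grasp px [318.94743507 293.42444284]
```

View pics/w3.png

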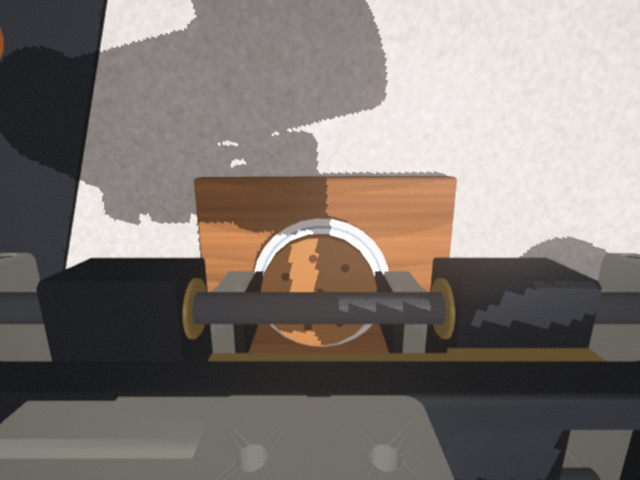

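The rye is held flat between the fingers. The plate's top arc is at row 219 near column 321. I'll compare this with the prediction.

```bash
cat > m8.py <<'E'
from h import *
o=dict(tool_pos=np.array([0.53106532,0.06629833,0.1798115]),orientation=[180,0,-165.13]);C=camT("wrist",o)
I=cv2.imread("pics/w3.png");h=cv2.cvtColor(I,cv2.COLOR_BGR2HSV)
for col in(290,305,320,335,350):
    print(col,[ (r,h[r,col,1]) for r in range(212,232,2)])
a=np.arange(0,360,5);t=np.radians(a)
q=np.array([proj(*C,[.580+.062*np.cos(x),.079+.062*np.sin(x),.028]) for x in t]);print("pred top",q[q[:,1].argmin()],"l/r",q[:,0].min(),q[:,0].max())
E
python3 m8.py
```

```text
290 [(212, np.uint8(123)), (214, np.uint8(124)), (216, np.uint8(123)), (218, np.uint8(126)), (220, np.uint8(125)), (222, np.uint8(124)), (224, np.uint8(106)), (226, np.uint8(27)), (228, np.uint8(23)), (230, np.uint8(23))]
305 [(212, np.uint8(122)), (214, np.uint8(119)), (216, np.uint8(124)), (218, np.uint8(118)), (220, np.uint8(45)), (222, np.uint8(20)), (224, np.uint8(21)), (226, np.uint8(19)), (228, np.uint8(36)), (230, np.uint8(17))]
320 [(212, np.uint8(116)), (214, np.uint8(115)), (216, np.uint8(117)), (218, np.uint8(54)), (220, np.uint8(23)), (222, np.uint8(22)), (224, np.uint8(18)), (226, np.uint8(25)), (228, np.uint8(17)), (230, np.uint8(13))]
335 [(212, np.uint8(136)), (214, np.uint8(133)), (216, np.uint8(135)), (218, np.uint8(101)), (220, np.uint8(17)), (222, np.uint8(4)), (224, np.uint8(4)), (226, np.uint8(5)), (228, np.uint8(33)), (230, np.uint8(3))]
350 [(212, np.uint8(134)), (214, np.uint8(132)), (216, np.uint8(132)), (218, np.uint8(128)), (220, np.uint8(131)), (222, np.uint8(133)), (224, np.uint8(48)), (226, np.uint8(5)), (228, np.uint8(4)), (230, np.uint8(5))]
pred top [318.27001308 217.7090605 ] l/r 250.39414882513682 386.51002209665825
```

apply_moves([
  {"travel": [-25,1,0],"roll": 0,"jaw": 50},
  {"travel": [-25.6,0,0],"roll": 0,"jaw": 50},
  {"travel": [0,0,30],"roll": 0,"jaw": 50},
  {"travel": [0,0,30],"roll": 0,"jaw": 50},
  {"travel": [0,0,25],"roll": 0,"jaw": 50},
  {"travel": [0,0,20],"roll": 0,"jaw": 50},
  {"travel": [0,0,10],"roll": 0,"jaw": 50},
  {"travel": [0,0,8],"roll": 0,"jaw": 50},
  {"travel": [0,0,0],"roll": 0,"jaw": 50},
  {"travel": [0,0,0],"roll": 0,"jaw": 50},
])

```text
clock: 12.65
tool_pos: [0.5804, 0.0803, 0.0574]
orientation: [180.0, 0.1, -165.1]
force: [-0.4, 0.4, -1.0]
opening: 0.0547
gripper_force: 30.0
```

apply_moves([
  {"travel": [0,0,3],"roll": 0,"jaw": 50},
  {"travel": [0,0,1.5],"roll": 0,"jaw": 50},
  {"travel": [0,0,0.8],"roll": 0,"jaw": 50},
  {"travel": [0,0,0],"roll": 0,"jaw": 50},
  {"travel": [0,0,0],"roll": 0,"jaw": 50},
])

```text
clock: 13.15
tool_pos: [0.5801, 0.0805, 0.0518]
orientation: [180.0, 0.0, -165.1]
force: [-2.9, 0.4, 5.5]
opening: 0.0547
gripper_force: 30.0
```

apply_moves([
  {"travel": [0,0,0],"roll": 0,"jaw": 60},
  {"travel": [0,0,0],"roll": 0,"jaw": 68},
  {"travel": [0,0,0],"roll": 0,"jaw": 76},
  {"travel": [0,0,0],"roll": 0,"jaw": 76},
  {"travel": [0,0,-10],"roll": 0,"jaw": 76},
  {"travel": [0,0,-30],"roll": 0,"jaw": 76},
  {"travel": [0,0,-40],"roll": 0,"jaw": 76},
  {"travel": [0,0,-40],"roll": 0,"jaw": 76},
  {"travel": [0,0,-25],"roll": 0,"jaw": 76},
  {"travel": [40,0,0],"roll": 0,"jaw": 76},
])

```text
clock: 14.15
tool_pos: [0.5461, 0.0716, 0.201]
orientation: [-180.0, 0.5, -165.1]
force: [-1.4, -0.0, 0.4]
opening: 0.076
gripper_force: 0.0
```

```bash
cat > m9.py <<'E'
from h import *
o=ctrl.get_obs();print(o["clock"],o["tool_pos"])
J=ctrl.snapshot("wrist");cv2.imwrite("pics/w4.png",J[...,::-1]);C=camT("wrist",o)
I=ctrl.snapshot("side");cv2.imwrite("pics/side2.png",I[...,::-1]);S=camT("side")
print("pred wrist",proj(*C,[.58,.0803,.038]),"side",proj(*S,[.58,.0803,.038]))
cv2.imwrite("pics/c3.png",np.hstack([J[100:420,120:520],cv2.resize(I[180:280,240:365],(400,320))])[...,::-1])
E
python3 m9.py
```

```text
14.15 [0.54608523 0.07163537 0.20097773]
pred wrist [318.38817879 262.9883188 ] side [306.54381196 218.66135476]
```

View pics/c3.png

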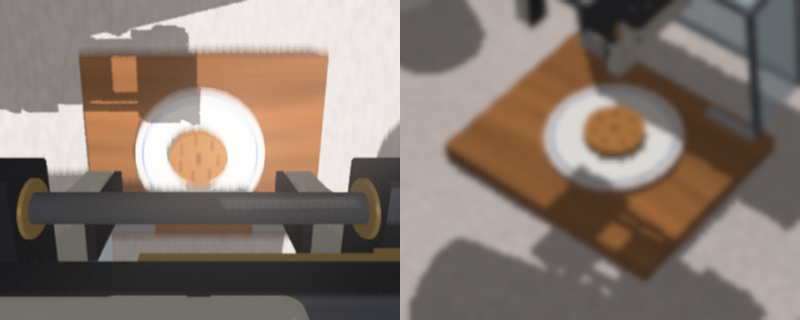

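The rye lies flat, centred on the plate (both at column about 320 in the wrist view and about 307 in the side view). Next is the cheese.

apply_moves([
  {"travel": [19.1,-32.2,0],"roll": 0,"jaw": 80},
  {"travel": [19.1,-32.2,0],"roll": 0,"jaw": 80},
  {"travel": [19.1,-32.2,0],"roll": 0,"jaw": 80},
  {"travel": [19.1,-32.2,0],"roll": 0,"jaw": 80},
  {"travel": [19.1,-32.2,0],"roll": 0,"jaw": 80},
  {"travel": [19.1,-32.2,0],"roll": 0,"jaw": 80},
  {"travel": [19.1,-32.2,0],"roll": 0,"jaw": 80},
  {"travel": [19.1,-32.2,0],"roll": 0,"jaw": 80},
  {"travel": [19.1,-32.2,0],"roll": 0,"jaw": 80},
  {"travel": [0,0,0],"roll": 0,"jaw": 80},
])

```text
clock: 15.25
tool_pos: [0.448, -0.2572, 0.1966]
orientation: [-180.0, -0.0, -165.3]
force: [-1.3, 0.4, 0.1]
opening: 0.0802
gripper_force: 0.0
```

apply_moves([
  {"travel": [0,0,0],"roll": 0,"jaw": 80},
  {"travel": [0,0,0],"roll": 0,"jaw": 80},
])

```text
clock: 15.45
tool_pos: [0.4495, -0.2538, 0.1965]
orientation: [180.0, 0.0, -165.1]
force: [0.8, 0.1, 1.1]
opening: 0.0799
gripper_force: 0.0
```

```bash
sed -e 's/w2/w5/' -e 's/,\.013)/,.020)/' m6.py > m10.py; python3 m10.py
```

```text
15.45 [ 0.44954268 -0.25379712  0.19646495] [ 1.79997626e+02  9.04433238e-03 -1.65132322e+02] [('rye', array([261., 357.])), ('cheese', array([318., 225.]))]
(np.int32(6446), array([ 96.8, 179.1]), [44, 142, 106, 76]) [ 96.5 180.5] 53.0 [ 0.4603 -0.4609  0.02  ] travel [  42.7 -202.9  176.5]
(np.int32(896), array([320.1, 224.2]), [291, 195, 60, 61]) [320.4 225.4] 30.6 [ 0.4487 -0.2527  0.02  ] travel [  0.6   1.3 176.5]
(np.int32(1120), array([140.3, 308.5]), [127, 277, 34, 63]) [144.  308.5] 31.5 [ 0.5789 -0.4056  0.02  ] travel [ -86.1 -179.9  176.5]
(np.int32(1033), array([496.7, 309.5]), [478, 279, 33, 61]) [492.5 309. ] 30.9 [ 0.4878 -0.0579  0.02  ] travel [-87.3 179.5 176.5]
(np.int32(4018), array([474.6, 355.8]), [267, 347, 373, 15]) [453.  354.5] 186.1 [ 0.5431 -0.0601  0.02  ] travel [-140.1  163.2  176.5]
```

apply_moves([
  {"travel": [0.5,1,40],"roll": 0,"jaw": 80},
  {"travel": [0,0,40],"roll": 0,"jaw": 80},
  {"travel": [0,0,35],"roll": 0,"jaw": 80},
  {"travel": [0,0,25],"roll": 0,"jaw": 80},
  {"travel": [0,0,15],"roll": 0,"jaw": 80},
  {"travel": [0,0,8],"roll": 0,"jaw": 80},
  {"travel": [0,0,0],"roll": 0,"jaw": 80},
  {"travel": [0,0,0],"roll": 0,"jaw": 70},
  {"travel": [0,0,0],"roll": 0,"jaw": 60},
])

```text
clock: 16.4
tool_pos: [0.4496, -0.2533, 0.0343]
orientation: [-180.0, 0.1, -165.1]
force: [-0.5, 0.2, 0.5]
opening: 0.0693
gripper_force: 0.0
```

apply_moves([
  {"travel": [0,0,0],"roll": 0,"jaw": 50},
  {"travel": [0,0,0],"roll": 0,"jaw": 50},
  {"travel": [0,0,0],"roll": 0,"jaw": 50},
  {"travel": [0,0,0],"roll": 0,"jaw": 50},
])

```text
clock: 16.8
tool_pos: [0.4492, -0.2534, 0.034]
orientation: [-180.0, 0.1, -165.1]
force: [-1.1, 1.8, 6.8]
opening: 0.0551
gripper_force: 30.0
```

apply_moves([
  {"travel": [0,0,-10],"roll": 0,"jaw": 50},
  {"travel": [0,0,-35],"roll": 0,"jaw": 50},
  {"travel": [0,0,-40],"roll": 0,"jaw": 50},
  {"travel": [0,0,-40],"roll": 0,"jaw": 50},
  {"travel": [0,0,-40],"roll": 0,"jaw": 50},
  {"travel": [-19.1,32.1,0],"roll": 0,"jaw": 50},
  {"travel": [-19.1,32.1,0],"roll": 0,"jaw": 50},
  {"travel": [-19.1,32.1,0],"roll": 0,"jaw": 50},
  {"travel": [-19.1,32.1,0],"roll": 0,"jaw": 50},
  {"travel": [-19.1,32.1,0],"roll": 0,"jaw": 50},
])

```text
clock: 17.8
tool_pos: [0.4998, -0.0724, 0.1991]
orientation: [-180.0, 0.0, -165.2]
force: [1.0, -0.5, 0.2]
opening: 0.055
gripper_force: 30.0
```

apply_moves([
  {"travel": [-19.1,32.1,0],"roll": 0,"jaw": 50},
  {"travel": [-19.1,32.1,0],"roll": 0,"jaw": 50},
  {"travel": [-19.1,32.1,0],"roll": 0,"jaw": 50},
  {"travel": [0,32.1,0],"roll": 0,"jaw": 50},
  {"travel": [0,0,0],"roll": 0,"jaw": 50},
  {"travel": [0,0,0],"roll": 0,"jaw": 50},
  {"travel": [0,0,0],"roll": 0,"jaw": 50},
])

```text
clock: 18.5
tool_pos: [0.5222, 0.0646, 0.1986]
orientation: [-180.0, 0.0, -165.1]
force: [-0.5, 0.1, -0.2]
opening: 0.0552
gripper_force: 30.0
```

```bash
cat > m11.py <<'E'
from h import *
o=ctrl.get_obs();print(o["clock"],o["tool_pos"],o["opening"])
J=ctrl.snapshot("wrist");cv2.imwrite("pics/w6.png",J[...,::-1]);C=camT("wrist",o)
I=ctrl.snapshot("side");cv2.imwrite("pics/side3.png",I[...,::-1]);S=camT("side")
T=ctrl.snapshot("top");t=camT("top")
for n,im,c,roi in(("wrist",J,C,None),("side",I,S,(290,200,330,240)),("top",T,t,(240,190,290,240))):
    print(n,"pred rye",proj(*c,[.58,.0803,.037]).round(1))
    for b in blobs(im,(8,140,50),(18,255,255),roi,150):
        (u,r)=cv2.minEnclosingCircle(np.argwhere(b[3])[:,::-1].astype(np.float32));print(b[:3],np.round(u,1),round(r,1),onz(*c,u,.036).round(4))
E
python3 m11.py
```

```text
18.5 [0.52217289 0.064559   0.19858667] 0.05519766337280783
wrist pred rye [319.2 290.1]
(np.int32(3724), array([232.6, 237.7]), [203, 187, 86, 102]) [232.4 236. ] 56.3 [ 0.5496 -0.0095  0.036 ]
(np.int32(776), array([311. , 256.7]), [261, 238, 115, 54]) [318. 287.] 57.1 [0.5777 0.0785 0.036 ]
(np.int32(160), array([421.9, 278.1]), [409, 267, 22, 23]) [418.5 278. ] 14.5 [0.5447 0.1676 0.036 ]
(np.int32(409), array([316.7, 341.4]), [269, 325, 99, 28]) [318. 326.] 49.0 [0.6171 0.089  0.036 ]
side pred rye [306.6 218.9]
(np.int32(189), array([306.6, 220.7]), [299, 214, 16, 14]) [306.5 220.5] 8.3 [0.5768 0.0762 0.036 ]
top pred rye [264.1 213.2]
```

apply_moves([
  {"travel": [-30,-0.8,0],"roll": 0,"jaw": 50},
  {"travel": [-29,0,0],"roll": 0,"jaw": 50},
  {"travel": [0,0,30],"roll": 0,"jaw": 50},
  {"travel": [0,0,30],"roll": 0,"jaw": 50},
  {"travel": [0,0,25],"roll": 0,"jaw": 50},
  {"travel": [0,0,20],"roll": 0,"jaw": 50},
  {"travel": [0,0,12],"roll": 0,"jaw": 50},
  {"travel": [0,0,8],"roll": 0,"jaw": 50},
  {"travel": [0,0,0],"roll": 0,"jaw": 50},
  {"travel": [0,0,0],"roll": 0,"jaw": 50},
])

```text
clock: 19.65
tool_pos: [0.5801, 0.0795, 0.074]
orientation: [-180.0, 0.1, -165.1]
force: [-0.5, 0.5, 0.4]
opening: 0.0553
gripper_force: 30.0
```

apply_moves([
  {"travel": [0,0,4],"roll": 0,"jaw": 50},
  {"travel": [0,0,2],"roll": 0,"jaw": 50},
  {"travel": [0,0,1.2],"roll": 0,"jaw": 50},
  {"travel": [0,0,0],"roll": 0,"jaw": 50},
  {"travel": [0,0,0],"roll": 0,"jaw": 50},
])

```text
clock: 20.15
tool_pos: [0.5796, 0.0795, 0.0662]
orientation: [180.0, 0.0, -165.1]
force: [0.8, 1.0, -0.5]
opening: 0.0551
gripper_force: 30.0
```

apply_moves([
  {"travel": [0,0,0.6],"roll": 0,"jaw": 50},
  {"travel": [0,0,0],"roll": 0,"jaw": 50},
  {"travel": [0,0,0],"roll": 0,"jaw": 50},
])

```text
clock: 20.45
tool_pos: [0.5796, 0.0795, 0.066]
orientation: [-180.0, 0.0, -165.1]
force: [-2.5, -0.0, 5.5]
opening: 0.0554
gripper_force: 30.0
```

apply_moves([
  {"travel": [0,0,0],"roll": 0,"jaw": 60},
  {"travel": [0,0,0],"roll": 0,"jaw": 68},
  {"travel": [0,0,0],"roll": 0,"jaw": 76},
  {"travel": [0,0,0],"roll": 0,"jaw": 76},
  {"travel": [0,0,-10],"roll": 0,"jaw": 76},
  {"travel": [0,0,-30],"roll": 0,"jaw": 76},
  {"travel": [0,0,-40],"roll": 0,"jaw": 76},
  {"travel": [0,0,-40],"roll": 0,"jaw": 76},
  {"travel": [30,0,-30],"roll": 0,"jaw": 76},
  {"travel": [30,0,-30],"roll": 0,"jaw": 76},
])

```text
clock: 21.45
tool_pos: [0.5211, 0.0639, 0.2473]
orientation: [180.0, 0.0, -165.1]
force: [0.0, 0.5, 1.1]
opening: 0.0763
gripper_force: 0.0
```

apply_moves([
  {"travel": [0,0,-40],"roll": 0,"jaw": 60},
  {"travel": [0,0,-40],"roll": 0,"jaw": 60},
  {"travel": [0,0,0],"roll": 0,"jaw": 60},
  {"travel": [0,0,0],"roll": 0,"jaw": 60},
])

```text
clock: 21.85
tool_pos: [0.5216, 0.0642, 0.3272]
orientation: [179.9, 0.2, -165.1]
force: [0.0, 0.3, -1.0]
opening: 0.0604
gripper_force: 0.0
```

```bash
cat > m12.py <<'E'
from h import *
o=ctrl.get_obs();print(o["clock"],o["tool_pos"],o["orientation"])
J=ctrl.snapshot("wrist");C=camT("wrist",o);I=ctrl.snapshot("side");S=camT("side");T=ctrl.snapshot("top");t=camT("top")
print("pred cheese",[proj(*c,[.5796,.0795,.054]).round(1) for c in(C,S,t)])
R={}
for n,im,c,roi in(("side",I,S,(240,120,400,230)),("top",T,t,(200,100,340,240))):
    for b in blobs(im,(0,150,50),(5,255,255),roi,20)+blobs(im,(174,150,50),(180,255,255),roi,20):
        print("red",n,b[:3],cv2.minAreaRect(np.argwhere(b[3])[:,::-1].astype(np.float32)))
P=np.array([.4528,.049,.07])+.21*np.array([.966,.259,0])-[0,0,.05];q=P+.018*np.array([.966,.259,0])+[0,0,.2151];y=np.array([-.259,.966,0])*.055
print("hinge",P,"handle pred",q,[[proj(*c,q+s*y).round(1) for s in(-1,0,1)] for c in(S,t)])
cv2.imwrite("pics/w7.png",J[...,::-1])
cv2.imwrite("pics/c4.png",np.hstack([cv2.resize(J,None,fx=.62,fy=.62),cv2.resize(I[110:260,230:380],(400,298)[:1]+(297,)) if 0 else cv2.resize(I[110:260,230:380],(298,298))])[...,::-1])
E
sed -i 's/None,fx=.62,fy=.62/(400,298)/' m12.py; python3 m12.py
```

```text
21.85 [0.52163739 0.06420472 0.32719079] [ 179.94868323    0.18307151 -165.13262465]
pred cheese [array([318.4, 254.8]), array([306.5, 215. ]), array([264. , 212.2])]
red side (np.int32(62), array([336.1, 150.9]), [325, 144, 21, 22]) ((337.7500305175781, 152.24998474121094), (28.284271240234375, 7.77817440032959), 45.0)
hinge [0.65566 0.10339 0.02   ] handle pred [0.673048 0.108052 0.2351  ] [[array([344.2, 154.1]), array([327.3, 145.7]), array([310.9, 137.7])], [array([271.6, 145.5]), array([245.2, 151.9]), array([218.8, 158.3])]]
```

View pics/c4.png

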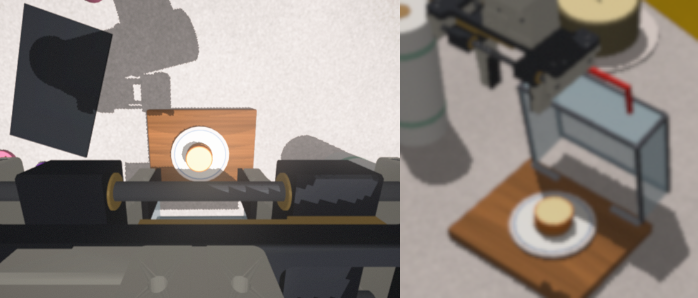

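apply_moves([
  {"travel": [0,0,0],"roll": -8.2,"jaw": 50},
  {"travel": [0,0,0],"roll": -8.2,"jaw": 50},
  {"travel": [0,0,0],"roll": -8.2,"jaw": 50},
  {"travel": [0,0,0],"roll": -8.2,"jaw": 50},
  {"travel": [0,0,0],"roll": -8.2,"jaw": 50},
  {"travel": [0,0,0],"roll": -8.2,"jaw": 50},
  {"travel": [0,0,0],"roll": -8.2,"jaw": 50},
  {"travel": [0,0,0],"roll": -8.2,"jaw": 50},
  {"travel": [0,0,0],"roll": -8.2,"jaw": 50},
  {"travel": [0,0,0],"roll": -8.2,"jaw": 50},
])

```text
clock: 23.0
tool_pos: [0.5212, 0.0639, 0.3242]
orientation: [179.9, -0.0, -82.8]
force: [-1.1, -0.5, 0.3]
opening: 0.0503
gripper_force: 0.0
```

apply_moves([
  {"travel": [0,0,0],"roll": -8,"jaw": 50},
  {"travel": [-3.4,-40,0],"roll": 0,"jaw": 50},
  {"travel": [0,-40,0],"roll": 0,"jaw": 50},
  {"travel": [0,-40,0],"roll": 0,"jaw": 50},
  {"travel": [0,-36,0],"roll": 0,"jaw": 50},
  {"travel": [0,0,0],"roll": 0,"jaw": 50},
  {"travel": [0,0,0],"roll": 0,"jaw": 50},
  {"travel": [0,0,0],"roll": 0,"jaw": 50},
])

```text
clock: 23.8
tool_pos: [0.6709, 0.1071, 0.3247]
orientation: [179.9, -0.0, -75.1]
force: [-1.0, -0.6, 0.5]
opening: 0.05
gripper_force: 0.0
```

```bash
cat > m13.py <<'E'
from h import *
o=ctrl.get_obs();print(o["clock"],o["tool_pos"],o["orientation"],o["opening"])
J=ctrl.snapshot("wrist");C=camT("wrist",o);cv2.imwrite("pics/w8.png",J[...,::-1])
q=np.array([.673,.108,.235]);y=np.array([-.259,.966,0])*.055
print([proj(*C,q+s*y).round(1) for s in(-1,0,1)],"at tool",proj(*C,[*o["tool_pos"][:2],.235]))
for b in blobs(J,(0,130,40),(6,255,255),None,100)+blobs(J,(174,130,40),(180,255,255),None,100):
    print("red",b[:3],onz(*C,b[1],.235),cv2.minAreaRect(np.argwhere(b[3])[:,::-1].astype(np.float32)))
E
python3 m13.py
```

```text
23.8 [0.67086928 0.10712815 0.32465402] [ 1.79905959e+02 -1.89526611e-02 -7.51365126e+01] 0.05001172252677066
[array([315. , 171.3]), array([315.4, 251.7]), array([315.8, 323.4])] at tool [318.72093374 251.30085031]
red (np.int32(1547), array([309.1, 228.6]), [298, 167, 19, 125]) [0.68138876 0.09317438 0.235     ] ((309.3411865234375, 228.95611572265625), (124.61310577392578, 16.820598602294922), 87.01336669921875)
```

apply_moves([
  {"travel": [0,-5,25],"roll": 0,"jaw": 50},
  {"travel": [0,0,25],"roll": 0,"jaw": 50},
  {"travel": [0,0,18],"roll": 0,"jaw": 50},
  {"travel": [0,0,10],"roll": 0,"jaw": 50},
  {"travel": [0,0,4],"roll": 0,"jaw": 50},
  {"travel": [0,0,0],"roll": 0,"jaw": 50},
  {"travel": [0,0,0],"roll": 0,"jaw": 50},
])

```text
clock: 24.55
tool_pos: [0.6767, 0.1088, 0.2448]
orientation: [-179.9, -0.0, -75.1]
force: [0.2, 0.7, 0.7]
opening: 0.05
gripper_force: 0.0
```

apply_moves([
  {"travel": [0,0,0],"roll": 0,"jaw": 30},
  {"travel": [0,0,0],"roll": 0,"jaw": 4},
  {"travel": [0,0,0],"roll": 0,"jaw": 4},
  {"travel": [0,0,0],"roll": 0,"jaw": 4},
  {"travel": [0,0,0],"roll": 0,"jaw": 4},
])

```text
clock: 25.05
tool_pos: [0.6763, 0.1087, 0.2435]
orientation: [-180.0, -0.0, -75.1]
force: [0.2, -0.6, 0.7]
opening: 0.0155
gripper_force: 0.0
```

apply_moves([
  {"travel": [0,0,0],"roll": 0,"jaw": 4},
  {"travel": [0,0,0],"roll": 0,"jaw": 4},
  {"travel": [0,0,0],"roll": 0,"jaw": 4},
])

```text
clock: 25.35
tool_pos: [0.6763, 0.1087, 0.2435]
orientation: [-180.0, -0.0, -75.1]
force: [0.2, -0.2, 0.3]
opening: 0.0086
gripper_force: 30.0
```

apply_moves([
  {"travel": [0,9.9,-0.6],"roll": 0,"jaw": 4},
  {"travel": [0,9.9,-0.2],"roll": 0,"jaw": 4},
  {"travel": [0,9.9,0.3],"roll": 0,"jaw": 4},
  {"travel": [0,9.9,0.7],"roll": 0,"jaw": 4},
  {"travel": [0,9.8,1.2],"roll": 0,"jaw": 4},
  {"travel": [0,9.8,1.6],"roll": 0,"jaw": 4},
  {"travel": [0,0,0],"roll": 0,"jaw": 4},
])

```text
clock: 26.05
tool_pos: [0.6174, 0.0929, 0.2407]
orientation: [180.0, 0.0, -75.1]
force: [0.4, -2.1, 3.1]
opening: 0.0088
gripper_force: 30.0
```

apply_moves([
  {"travel": [0,9.7,2.1],"roll": 0,"jaw": 4},
  {"travel": [0,9.6,2.5],"roll": 0,"jaw": 4},
  {"travel": [0,9.4,3],"roll": 0,"jaw": 4},
  {"travel": [0,9.3,3.4],"roll": 0,"jaw": 4},
  {"travel": [0,9.1,3.8],"roll": 0,"jaw": 4},
  {"travel": [0,8,4],"roll": 0,"jaw": 4},
  {"travel": [0,0,0],"roll": 0,"jaw": 4},
  {"travel": [0,0,0],"roll": 0,"jaw": 4},
  {"travel": [0,0,0],"roll": 0,"jaw": 4},
])

```text
clock: 26.95
tool_pos: [0.5659, 0.0792, 0.2217]
orientation: [180.0, -0.0, -75.1]
force: [-1.0, -3.1, 3.7]
opening: 0.0088
gripper_force: 30.0
```

```bash
cat > m14.py <<'E'
from h import *
o=ctrl.get_obs();print(o["clock"],o["tool_pos"],o["orientation"],o["force"],o["gripper_force"])
J=ctrl.snapshot("wrist");I=ctrl.snapshot("side");S=camT("side");T=ctrl.snapshot("top")
H=np.array([.6566,.1036,.02]);ex=np.array([.966,.259,0]);ey=np.array([-.259,.966,0])
im=I.copy()
for th,col in((.75,(255,0,255)),(.87,(0,255,0)),(.98,(0,0,255))):
    for s in(-1,1):
        p=[H+ey*.1*s-ex*(.165*np.cos(th)-z*np.sin(th))+np.array([0,0,.165*np.sin(th)+z*np.cos(th)]) for z in(0,.07)]
        for q in p: cv2.circle(im,tuple(int(v) for v in proj(*S,q).round()),1,col,-1)
cv2.imwrite("pics/c5.png",np.hstack([cv2.resize(im[110:260,230:380],(560,560),interpolation=0)])[...,::-1])
E
python3 m14.py
```

```text
26.95 [0.56586557 0.07922722 0.22172218] [ 1.79976754e+02 -1.93437392e-02 -7.51314304e+01] [-1.04590398 -3.0622994   3.73484579] 29.99916672706604
```

View pics/c5.png

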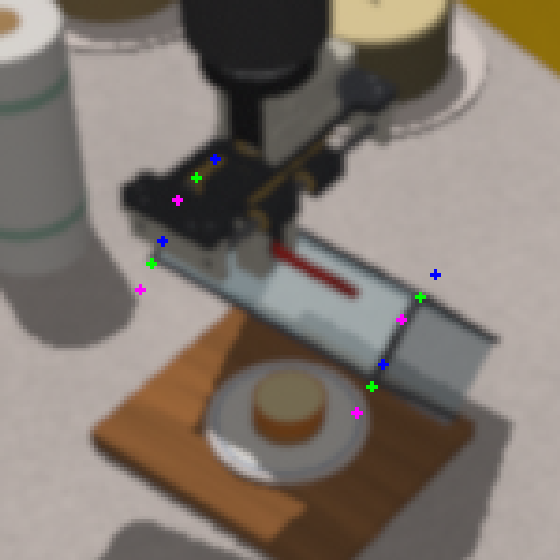

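The corner markers fit a cover angle of about 0.88 rad, which agrees with the arm's position. The cheese sits centred on the rye. I'll hand it in.

```bash
python3 -c "
from plant import ctrl
print(ctrl.close_job())"
```

```text
the job is handed in; nothing more can be done
None
```

The job is handed in (no verdict came back): cover held motionless by its handle at about 0.88 rad, rye in the middle of the plate, cheese centred on it, the wheel, honey jar and paper towels not touched, about 27 s on the clock.

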